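Scrap the empty runner frame through the bin flap

ROBOT

A 7-joint arm with a two-finger parallel gripper is mounted at the origin on the work surface. World frame = base frame: x ahead of the robot, y to its left, z up, the work surface at z = 0. Lengths are in m, angles in rad, forces in N, time in s.
With the tool pointing down it reaches from about 0.35 to 0.9 m from the base axis. Payload 8.1 kg.
Tool frame: the origin (TCP) lies at the very end of the fingers, on their centre line; the grasp point (between the pads) lies 19 mm behind it (robot.pinch_z is the distance from the TCP to the grasp point, in m); x points along the fingers, y is the direction in which the jaws open and shut, and the axes are right-handed (so a half turn about x gives the same grasp; the last joint's range is limited). The gripper opens to 85 mm and grips with 20 to 120 N. Pads are 22 mm wide; open, the fingers measure 114 mm over their backs; the gripper's body (76 mm by 85 mm) begins 54 mm behind the grasp point. The pads swing forward as they close: fully open they stand 13 mm farther back than shut.
Start: joints at [-1.329, 0.434, 0.025, 1.573, -0.012, 1.134, -0.075], TCP at [0.211, 0.588, 0.231] pointing down, gripper open.
Joint ranges: [-2.62, 2.62], [-0.44, 2.09], [-1.27, 1.32], [0.08, 2.57], [-1.32, 4.46], [0.12, 2], [-2.74, 2.74]. Speed limits (rad/s): [2.22, 2.22, 3.01, 3.01, 3.14, 3.14, 3.14].

INTERFACE

Orientations are given as a 3x3 rotation matrix whose columns are the frame's x, y, z axes.
In Python, from rig import sense, grab_frame, get_calibration, close_job, robot gives the robot as it stands.
- The arm moves only by the tool arm_command, never from a script. Its argument "plan" is a list that holds one entry, the list of rows, each a list of 5 numbers: the opening, from 0 (shut) to 1 (fully open), then the shift along the tool's x, y, z in mm, then the turn about the tool's x in degrees. A call has exactly 5 rows; each row shifts and turns the commanded pose from where the row before left it, along the tool's axes as they then stand; what a row does not reach is not made up. A row lasts 1/10 s, in which the tool goes at most 50 mm and 8.59 degrees, less where a joint would pass 70% of its speed; a pose out of reach is approached as far as the arm can. A call with a gripper value outside its range is refused whole. The fingers move at their own pace and stop on an object; "grip_force" is the grip in N (left out, the last holds). Time passes only in rows, so rows that do not move let the fingers close, or fill a call up. It gives the time, the measured TCP pose, the force and the opening at its end, in the units of the state.
- sense(): the state, without advancing time (a new reading comes with each control period).
- grab_frame(name): name is "scene" or "top" or "wrist"; returns the picture (400x640x3 uint8, red, green, blue); there is no depth.
- get_calibration(name): a dict with "vfov" (degrees; the focal length in pixels is half the picture's height over the tangent of half this angle, whatever the lens; pixels are square), "cx", "cy" (the principal point, pixels), "rvec" (rotation vector, rad) and "tvec" (3), from world to camera coordinates, as OpenCV has them. Camera axes: x right, y down, z forward; pixel columns grow to the right and rows downward; lengths in m; the calibration is good to about 2 mm. A picture is of the moment at which its call begins: read the wrist's pose just before it. get_calibration takes no time and is no camera call; for the wrist camera it gives the pose at the moment of the call.
- close_job(): hands the job in, once; it reports no verdict.
The state is a dict: "time": time; "joints": joint angles; "joint_velocities": joint speeds; "tau": joint torques, N m; "eef_pos": TCP position; "tcp_rot": TCP orientation; "force": force on the tool from outside, world axes, zero at the start; "moment": the same for the moment, N m; "width": finger opening in m.
Only numpy, scipy, OpenCV 4.12 (cv2) and the standard library are available. Lean on these libraries where they do the work, as an engineer would, in place of code of your own. Each camera call takes 0.05 s, during which the arm holds its last target.

TASK

Push the empty runner frame, the one with no parts left on it, through the sprung flap of the scrap bin at the far edge of the bench, so that it drops into the bin and the flap shuts behind it. Leave the frame that still carries parts, and everything else standing or lying on the bench, where it is.

Things in the scene. Friction and masses are not known exactly. Their poses are not given: they have to be found in the camera images.
- empty_frame: The runner frame (moulding sprue) to scrap: grey plastic, about 45 g, 120 mm (its x) by 90 mm (its y), of round bars 8 mm thick, lying flat, 8 mm high. One bar along y crosses the middle and leaves two open windows of 48 by 74 mm with only short thin stubs. Starts on the mat left or right of the mouth, turned up to 25 degrees; the other frame on the other side. Origin: centre of its underside.
- full_frame: The other runner frame, same grey, outline and bar size, but its windows are filled with parts (a flat wall panel and two wheels, up to 12.5 mm high), about 85 g. It must stay where it is. Origin: centre of its underside.
- bin: Dark floor-standing scrap bin, 280 mm wide (y), 300 mm deep (x), standing square against the bench's far edge (x = 0.70); only its y varies. Its low hood stands on the far side of the bench edge: flat roof 58 mm above the bench, from 28 to 300 mm beyond the sill; a gripper's body higher than that passes over it. Origin: as point sill.
- sill (a point): Middle of the sill of the bin's mouth, at bench-top height, 2 mm below the mat's top. Beyond it is only a 0.17 m drop into the catch drawer. Mouth: 166 mm wide (y, centred here), 48 mm high; its front leans back, so vertical fingertips pushing at mat height can reach about 10 mm past the sill. Push until the frame's near bar is past the sill; its far end dips into the bin on the way.
- flap (a joint): The grey flap closing the mouth, 166 mm wide, 58 mm tall: hung by its top edge 24 mm beyond and 50 mm above the sill, swings inward (away from the robot) only. 0 = shut, grows to 1.75 rad as it opens. A light spring (0.01 to 0.03 N m, under 1 N at its lower edge) shuts it.
- flap_edge (a point): Middle of the flap's lower edge; with the flap shut it hangs 2 mm beyond and 4 mm below the sill.
- mat: Green cutting mat with a pale grid, 400 mm (x) by 640 mm (y), 2 mm thick, fixed flat on the bench with its far edge at the bench's far edge; both frames lie on it. Origin: centre of its underside.
- glue: Bystander: white plastic glue bottle with a pointed nozzle, 34 mm across, 100 mm tall, standing on the mat near its far left corner. Origin: centre of its underside.
- pot_a: Bystander: paint pot, 32 mm across, 42 mm tall, standing on the mat near its far right corner. Origin: centre of its underside.
- pot_b: Bystander: paint pot, 32 mm across, 42 mm tall, standing on the bench left of the mat. Origin: centre of its underside.
- nippers: Bystander: sprue nippers with dark handles, 145 mm long, 14 mm high, lying crosswise on the near right part of the mat. Origin: on the mat below the middle of their length, x towards the jaws.
- brush: Bystander: brush lying on the bench right of the mat. Origin: centre of its underside.
- cup: Bystander: white mug-sized cup without handle, 80 mm across, 85 mm tall, standing on the bench left of the mat. Origin: centre of its underside.
There are look-alikes about, which are no part of the job. Leave any green look-alike of the empty_frame alone.

How it is judged:
By the outcome, as a careful person would: the job done as asked, in the order asked, and still so for the second after the job is handed in, with the robot touching nothing.
It also fails if it takes over 64 s, if anything falls off the work surface, if the arm or the gripper's body presses on something with over 40 N, if the wrist force passes 120 N, or if a joint passes its speed limit or range.

## Working session

There is one attempt and no reset: what is moved stays moved. The work goes in short steps, Python scripts to look and compute and a tool call to move; the robot and the scene stay as the last step left them, time stands still between calls to the robot, and variables do not carry over. Pictures are saved under pics/ and viewed, and the job is handed in when it is done.

Besides the shell and the picture viewer there is one more tool, called after "Emit:" as name([rows], argument=value, ...), one row to a line, values as JSON. arm_command: Moves the arm, as the interface text tells. Its arguments: {"type":"object","properties":{"plan":{"type":"array","items":{"type":"array","items":{"type":"array","items":{"type":"number"}}}},"grip_force":{"type":"number"}},"required":["plan"]}

```bash
mkdir -p pics; ls
python3 - <<'E'
from rig import sense, grab_frame, get_calibration, robot
import cv2
for n in ("scene","top"):
    im=grab_frame(n); cv2.imwrite(f"pics/{n}0.png",im[:,:,::-1]); print(n,get_calibration(n))
s=sense(); print(s["time"],s["eef_pos"],s["tcp_rot"],s["width"],s["force"])
E
```

```text
pics
scene {'vfov': 50.81542822427661, 'cx': 314.7197420049427, 'cy': 199.5756141190457, 'rvec': array([ 2.08508044,  1.32850201, -0.50451018]), 'tvec': array([-0.21107706, -0.26674311,  1.49351895])}
top {'vfov': 48.99832630196122, 'cx': 319.70232339429174, 'cy': 197.67851807921485, 'rvec': array([ 2.19523652, -2.14439931,  0.14928834]), 'tvec': array([-0.01042428,  0.47703732,  1.23233422])}
0.1 [0.21113512 0.58777906 0.23060819] [[-3.65514614e-04  3.38049057e-01  9.41128419e-01]
 [-1.37486160e-03  9.41127423e-01 -3.38049233e-01]
 [-9.99998988e-01 -1.41748326e-03  1.20774842e-04]] 0.08574615777391531 [ 0.31031829 -0.06479398  1.2564391 ]
```

View pics/scene0.png

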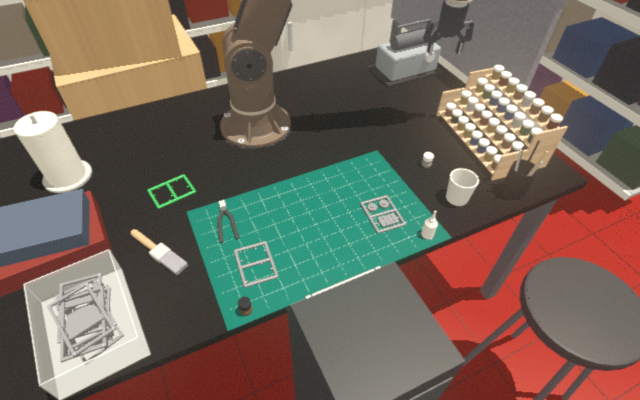

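View pics/top0.png

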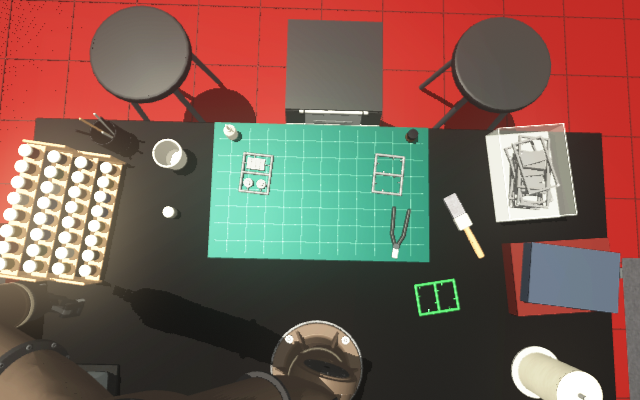

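The top view shows the empty frame at about px (388,174), right of the mouth, and the full frame at (256,173). The bin mouth is near (334,118), and the pot at (412,135) is close to the frame. Next I'll measure these.

```bash
cat > h.py <<'E'
import numpy as np, cv2
from rig import *
def ray(n,px,z):
    c=get_calibration(n); R=cv2.Rodrigues(c["rvec"])[0]; t=c["tvec"]; f=200/np.tan(np.radians(c["vfov"]/2))
    px=np.atleast_2d(px).astype(float)
    d=np.c_[(px[:,0]-c["cx"])/f,(px[:,1]-c["cy"])/f,np.ones(len(px))]@R
    o=-R.T@t
    return o+d*((z-o[2])/d[:,2])[:,None]
def proj(n,P):
    c=get_calibration(n); f=200/np.tan(np.radians(c["vfov"]/2)); K=np.array([[f,0,c["cx"]],[0,f,c["cy"]],[0,0,1]])
    return cv2.projectPoints(np.atleast_2d(P).astype(float),c["rvec"],c["tvec"],K,None)[0][:,0]
def greymask(im,y0,y1,x0,x1):
    hsv=cv2.cvtColor(im,cv2.COLOR_RGB2HSV); m=((hsv[:,:,1]<90)&(hsv[:,:,2]>70)).astype(np.uint8)
    o=np.zeros_like(m); o[y0:y1,x0:x1]=m[y0:y1,x0:x1]; return o
def biggest(m):
    n,l,s,c=cv2.connectedComponentsWithStats(m,connectivity=8); k=1+np.argmax(s[1:,4]); return l==k
def rect(n,im,box,z=0.008):
    m=biggest(greymask(im,*box)); v,u=np.nonzero(m)
    P=ray(n,np.c_[u,v],z)[:,:2]
    (c,s,a)=cv2.minAreaRect((P*1000).astype(np.float32)); return c,s,a,m
E
python3 - <<'E'
from h import *
top=cv2.imread("pics/top0.png")[:,:,::-1].copy(); sc=cv2.imread("pics/scene0.png")[:,:,::-1].copy()
for nm,n,im,b in (("empty","top",top,(148,200,362,412)),("full","top",top,(148,200,235,280)),("empty","scene",sc,(236,290,228,282)),("full","scene",sc,(190,235,355,410))):
    c,s,a,m=rect(n,im,b); print(nm,n,c,s,a,m.sum())
    cv2.imwrite(f"pics/m_{nm}_{n}.png",m.astype(np.uint8)*255)
# mouth: project mouth corners; mat corners
print(ray("top",[[208,123],[429,128],[429,262],[208,258]],0.002)[:,:2])
print("bin roof", ray("top",[[286,104],[383,104],[287,20],[383,22]],0.058)[:,:2])
print("pot_a",ray("top",[[412,135]],0.04)[:,:2])
crop=top[90:210,270:430]; cv2.imwrite("pics/crop0.png",cv2.resize(crop,None,fx=5,fy=5,interpolation=cv2.INTER_CUBIC)[:,:,::-1])
E
```

```text
empty top (555.067626953125, -199.121826171875) (90.88760375976562, 120.299560546875) 85.00298309326172 486
full top (544.71923828125, 197.1438446044922) (105.90091705322266, 150.6189727783203) 84.52229309082031 1008
empty scene (555.4696655273438, -198.38253784179688) (92.38440704345703, 124.44740295410156) 84.99075317382812 668
full scene (548.8002319335938, 190.97120666503906) (94.74687194824219, 123.80535888671875) 85.04045104980469 913
[[ 0.69574907  0.33759923]
 [ 0.69908171 -0.32338426]
 [ 0.30045716 -0.32053813]
 [ 0.29805496  0.31696276]]
bin roof [[ 0.74199083  0.10407133]
 [ 0.7501958  -0.1752589 ]
 [ 0.99697877  0.10908553]
 [ 1.00029682 -0.17394907]]
pot_a [[ 0.66578249 -0.26322966]]
```

View pics/crop0.png

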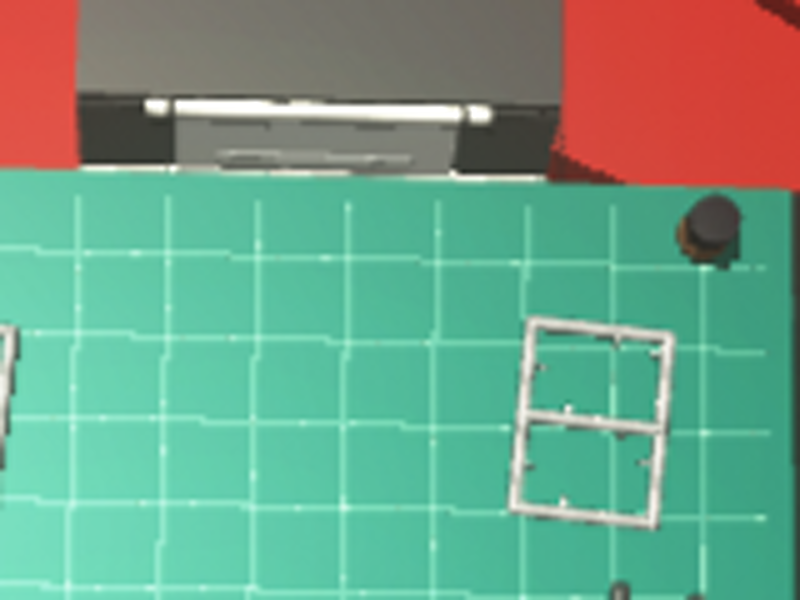

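Run:
```python
from h import *
def c2p(x,y): return [270+(x+.5)/5-.5, 90+(y+.5)/5-.5]
P=lambda pts,z: np.round(ray("top",[c2p(*p) for p in pts],z)*1000,1)[:,:2].tolist()
print("sill strip ends",P([(80,168),(548,180)],0.002))
print("flap/cheeks top",P([(172,102),(462,112)],0.048),"mouth bottom",P([(175,165),(453,175)],0.0))
print("frame outer corners",P([(528,320),(675,337),(512,510),(655,527)],0.008))
print("midbar ends",P([(530,415),(658,430)],0.010),"stubs",P([(568,408),(620,435)],0.006))
print("nipper tips",ray("top",[[393,207],[409,208]],0.01)[:,:2])
s=sense(); print(proj("top",[[.7,-.035-.083,0],[.7,-.035+.083,0],[0.7,-0.035,0]]))
```

```text
sill strip ends [[701.7, 107.1], [702.2, -173.3]]
flap/cheeks top [[729.0, 52.2], [727.9, -116.0]] mouth bottom [[705.7, 50.5], [704.3, -116.4]]
frame outer corners [[615.0, -161.0], [607.1, -248.4], [501.3, -152.5], [493.3, -236.6]]
midbar ends [[557.6, -162.3], [550.6, -237.9]] stubs [[563.1, -185.4], [547.8, -216.3]]
nipper tips [[ 0.45720599 -0.21396397]
 [ 0.45540943 -0.26082601]]
[[360.71215503 126.00797896]
 [305.37926319 124.48274371]
 [333.07777205 125.24624514]]
```

Emit:
arm_command([
  [[0.35, 0, 0, 0, 8.36], [0.35, 0, 0, 0, 8.36], [0.35, 0, 0, 0, 8.36], [0.35, 0, 0, 0, 8.36], [0.35, 0, 0, 0, 8.36]],
], grip_force=30)

```text
time: 0.6
eef_pos: [0.2112, 0.5879, 0.2309]
tcp_rot: [[-0.0, 0.882, 0.471], [-0.001, 0.471, -0.882], [-1.0, -0.001, 0.001]]
force: [-0.2, 0.4, 0.1]
width: 0.0299
```

Emit:
arm_command([
  [[0.35, 0, 0, 0, 8.36], [0.35, 0, 0, 0, 8.36], [0.35, 0, 0, 0, 8.36], [0.35, 0, 0, 0, 8.36], [0.35, 0, 0, 0, 0]],
])

```text
time: 1.1
eef_pos: [0.211, 0.588, 0.2308]
tcp_rot: [[-0.0, 0.996, -0.089], [-0.001, -0.089, -0.996], [-1.0, 0.0, 0.001]]
force: [0.5, 0.0, -0.1]
width: 0.0297
```

Emit:
arm_command([
  [[0.35, 0, 21, 38, 0], [0.35, 0, 21, 38, 0], [0.35, 0, 21, 38, 0], [0.35, 0, 21, 38, 0], [0.35, 0, 21, 38, 0]],
])

```text
time: 1.6
eef_pos: [0.2998, 0.388, 0.2313]
tcp_rot: [[0.0, 0.997, -0.082], [-0.0, -0.082, -0.997], [-1.0, 0.0, 0.0]]
force: [2.0, 0.0, 1.0]
width: 0.0298
```

Emit:
arm_command([
  [[0.35, 0, 21, 38, 0], [0.35, 0, 21, 38, 0], [0.35, 0, 21, 38, 0], [0.35, 0, 21, 38, 0], [0.35, 0, 21, 38, 0]],
])

```text
time: 2.1
eef_pos: [0.3877, 0.1896, 0.2314]
tcp_rot: [[0.0, 0.997, -0.082], [0.0, -0.082, -0.997], [-1.0, 0.0, -0.0]]
force: [0.9, 0.4, 0.2]
width: 0.0299
```

Emit:
arm_command([
  [[0.35, 0, 21, 38, 0], [0.35, 0, 21, 38, 0], [0.35, 0, 21, 38, 0], [0.35, 0, 21, 38, 0], [0.35, 0, 21, 38, 0]],
])

```text
time: 2.6
eef_pos: [0.4757, -0.0087, 0.2314]
tcp_rot: [[0.0, 0.997, -0.082], [0.0, -0.082, -0.997], [-1.0, 0.0, -0.0]]
force: [0.7, 0.9, 0.7]
width: 0.0301
```

Emit:
arm_command([
  [[0.35, 0, 21, 38, 0], [0.35, 0, 21, 38, 0], [0.35, 0, 21, 38, 0], [0.35, 0, 21, 38, 0], [0.35, 0, 0, 0, 0]],
])

```text
time: 3.1
eef_pos: [0.5463, -0.1727, 0.2314]
tcp_rot: [[0.001, 0.996, -0.09], [-0.004, -0.09, -0.996], [-1.0, 0.001, 0.004]]
force: [0.3, -0.3, 0.2]
width: 0.0294
```

Emit:
arm_command([
  [[0.35, 30, 5, 13, 0], [0.35, 45, 5, 13.5, 0], [0.35, 40, 0, 0, 0], [0.35, 25, 0, 0, 0], [0.35, 0, 0, 0, 0]],
])

```text
time: 3.6
eef_pos: [0.551, -0.1916, 0.0879]
tcp_rot: [[-0.007, 0.997, -0.083], [0.002, -0.083, -0.997], [-1.0, -0.007, -0.001]]
force: [-1.0, 0.9, 0.7]
width: 0.0299
```

Run:
```python
from h import *
s=sense(); print(s["eef_pos"],s["width"]); c=get_calibration("wrist"); im=grab_frame("wrist"); cv2.imwrite("pics/w1.png",im[:,:,::-1]); print(c)
p=s["eef_pos"].copy() if hasattr(s["eef_pos"],'copy') else s["eef_pos"]
print(proj("wrist",[[p[0],p[1],0.008],[p[0],p[1],p[2]]]))
```

```text
[ 0.55095574 -0.19157454  0.08785801] 0.029903829926173617
{'vfov': 65.05196635247458, 'cx': 322.3306029113013, 'cy': 196.6533764090228, 'rvec': array([-2.80728459,  0.11426214,  0.02997954]), 'tvec': array([-0.56356519, -0.13450185,  0.20140707])}
[[321.74629123 203.95290893]
 [320.82675699 257.31956144]]
```

View pics/w1.png

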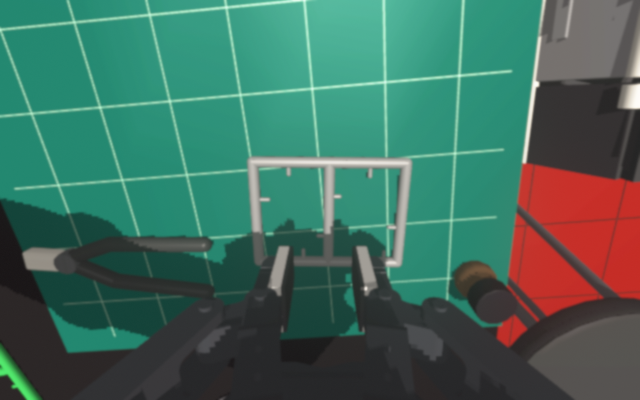

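The wrist view shows the frame with corners at (252,161), (408,161), (400,264) and (258,262), and the mid bar at column 330. The fingers straddle it.

Run:
```python
from h import *
print(np.round(ray("wrist",[[252,161],[408,161],[402,264],[258,262],[330,170],[328,258],[338,196],[321,232],[330,215]],0.008)*1000,1))
```

```text
[[ 503.1 -154.1    8. ]
 [ 616.3 -163.5    8. ]
 [ 611.9 -249.     8. ]
 [ 494.8 -237.7    8. ]
 [ 559.2 -165.5    8. ]
 [ 552.1 -238.6    8. ]
 [ 563.7 -186.2    8. ]
 [ 548.4 -215.     8. ]
 [ 556.5 -201.2    8. ]]
```

Emit:
arm_command([
  [[0.35, 20, 0, 0, 0], [0.35, 0, 0, 0, 0], [0.35, 0, 0, 0, 0], [0.35, 0, 0, 0, 0], [0.35, 0, 0, 0, 0]],
])

```text
time: 4.15
eef_pos: [0.5541, -0.1932, 0.0725]
tcp_rot: [[0.002, 0.996, -0.087], [-0.0, -0.087, -0.996], [-1.0, 0.002, 0.0]]
force: [-0.4, -1.3, 0.3]
width: 0.0302
```

Emit:
arm_command([
  [[0.35, 15, 1, 4, 0], [0.35, 15, 1, 3.7, 0], [0.35, 10, 0, 0, 0], [0.35, 0, 0, 0, 0], [0.35, 0, 0, 0, 0]],
])

```text
time: 4.65
eef_pos: [0.5544, -0.201, 0.0307]
tcp_rot: [[-0.001, 0.996, -0.088], [0.0, -0.088, -0.996], [-1.0, -0.001, -0.0]]
force: [-0.2, 0.7, -0.1]
width: 0.0297
```

Run:
```python
from h import *
s=sense(); print(s["eef_pos"],s["width"]); im=grab_frame("wrist"); cv2.imwrite("pics/w2.png",im[:,:,::-1])
```

```text
[ 0.55438804 -0.20099956  0.03071872] 0.02965540763051298
```

View pics/w2.png

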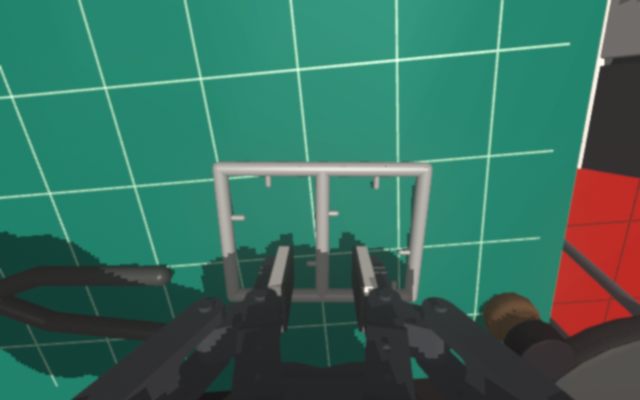

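The mid bar (column 322) is centred between the fingers (columns 283 and 362). I'll descend and grip.

Emit:
arm_command([
  [[0.35, 10, 0, 0, 0], [0.35, 10, 0, 0, 0], [0.35, 5, 0, 0, 0], [0.35, 0, 0, 0, 0], [0.35, 0, 0, 0, 0]],
])

```text
time: 5.2
eef_pos: [0.5547, -0.201, 0.0061]
tcp_rot: [[-0.0, 0.996, -0.087], [0.0, -0.087, -0.996], [-1.0, -0.0, -0.0]]
force: [-0.4, -0.8, 0.2]
width: 0.0295
```

Emit:
arm_command([
  [[0, 0, 0, 0, 0], [0, 0, 0, 0, 0], [0, 0, 0, 0, 0], [0, 0, 0, 0, 0], [0, 0, 0, 0, 0]],
], grip_force=30)

```text
time: 5.7
eef_pos: [0.5551, -0.201, 0.0068]
tcp_rot: [[0.001, 0.996, -0.087], [-0.0, -0.087, -0.996], [-1.0, 0.001, -0.0]]
force: [-0.7, 0.9, 5.6]
width: 0.0055
```

The bar is gripped only by its crown (5.5 mm). I'll reopen, go 3 mm lower and grip again.

Emit:
arm_command([
  [[0.25, 0, 0, 0, 0], [0.25, 0, 0, 0, 0], [0.25, 3, 0, 0, 0], [0.25, 0, 0, 0, 0], [0.25, 0, 0, 0, 0]],
])

```text
time: 6.2
eef_pos: [0.5546, -0.2009, 0.0031]
tcp_rot: [[-0.0, 0.996, -0.087], [0.0, -0.087, -0.996], [-1.0, -0.0, -0.0]]
force: [0.3, -0.2, 0.4]
width: 0.0214
```

Emit:
arm_command([
  [[0, 0, 0, 0, 0], [0, 0, 0, 0, 0], [0, 0, 0, 0, 0], [0, 0, 0, 0, 0], [0, 0, 0, 0, 0]],
], grip_force=25)

```text
time: 6.7
eef_pos: [0.5548, -0.2009, 0.0033]
tcp_rot: [[0.0, 0.996, -0.087], [0.0, -0.087, -0.996], [-1.0, 0.0, -0.0]]
force: [-0.1, -0.2, 0.2]
width: 0.0069
```

Emit:
arm_command([
  [[0, 0, 3, -17, 0], [0, 0, 3, -17, 0], [0, 0, 3, -17, 0], [0, 0, 3, -17, 0], [0, 0, 3, -17, 0]],
])

```text
time: 7.2
eef_pos: [0.5773, -0.1169, 0.0033]
tcp_rot: [[0.0, 0.996, -0.087], [0.0, -0.087, -0.996], [-1.0, 0.0, -0.0]]
force: [0.4, -0.5, -0.3]
width: 0.0064
```

Emit:
arm_command([
  [[0, 0, 3, -17, 0], [0, 0, 3, -17, 0], [0, 0, 3, -17, 0], [0, 0, 3, -17, 0], [0, 0, 3, -17, 0]],
])

```text
time: 7.7
eef_pos: [0.5999, -0.0329, 0.0033]
tcp_rot: [[0.0, 0.996, -0.087], [0.0, -0.087, -0.996], [-1.0, 0.0, -0.0]]
force: [0.7, -0.3, -0.7]
width: 0.0061
```

Emit:
arm_command([
  [[0, 0, 0, 0, -2.5], [0, 0, 0, 0, -2.5], [0, 0, 0, 0, 0], [0, 0, 0, 0, 0], [0, 0, 0, 0, 0]],
])

```text
time: 8.2
eef_pos: [0.5996, -0.034, 0.0033]
tcp_rot: [[0.0, 1.0, -0.001], [0.0, -0.001, -1.0], [-1.0, 0.0, -0.0]]
force: [0.2, 0.4, 0.9]
width: 0.0067
```

Run:
```python
from h import *
s=sense(); print(s["eef_pos"],s["width"])
for n in ("wrist","scene"):
    im=grab_frame(n); cv2.imwrite(f"pics/{n}3.png",im[:,:,::-1])
```

```text
[ 0.59964041 -0.03398826  0.00332316] 0.006728914387083805
```

View pics/wrist3.png

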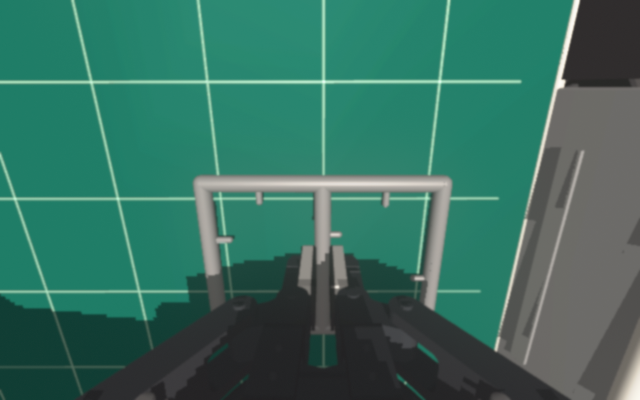

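View pics/scene3.png

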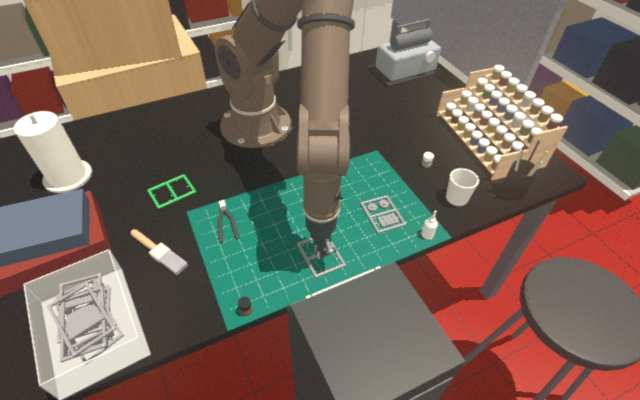

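The frame is square with the grid, in front of the mouth. The wrist view has its side bar along row 183 and its ends at columns 200 and 447. Next: release, lift, go back and turn for a two-finger push.

Emit:
arm_command([
  [[0.25, 0, 0, 0, 0], [0.25, 0, 0, 0, 0], [0.25, 0, 0, 0, 0], [0.25, -10, 0, 0, 0], [0.25, -20, 0, 0, 0]],
])

```text
time: 8.8
eef_pos: [0.5985, -0.0342, 0.033]
tcp_rot: [[-0.002, 1.0, -0.0], [-0.0, -0.0, -1.0], [-1.0, -0.002, 0.0]]
force: [-0.7, -0.7, 1.0]
width: 0.0214
```

Emit:
arm_command([
  [[0.25, -30, 0, 0, 0], [0.3, -20, -20, 0, -8], [0.3, 0, 0, 0, -8.2], [0.3, 0, 0, 0, -8.2], [0.3, 0, 0, 0, -8.2]],
])

```text
time: 9.3
eef_pos: [0.5797, -0.0342, 0.0845]
tcp_rot: [[0.001, 0.839, 0.544], [0.0, 0.544, -0.839], [-1.0, 0.001, 0.001]]
force: [-0.6, -0.2, 0.9]
width: 0.0256
```

Emit:
arm_command([
  [[0.3, 0, 0, 0, -8.2], [0.3, 0, 0, 0, -8.2], [0.3, 0, 0, 0, -8.2], [0.3, 0, 0, 0, -8.2], [0.3, 0, 0, 0, -8.2]],
])

```text
time: 9.8
eef_pos: [0.5796, -0.0346, 0.0841]
tcp_rot: [[0.001, 0.277, 0.961], [-0.0, 0.961, -0.277], [-1.0, -0.0, 0.001]]
force: [-0.1, 0.6, -0.3]
width: 0.0256
```

Emit:
arm_command([
  [[0.3, 0, 0, 0, -8.2], [0.3, 0, 0, 0, -8.2], [0.3, 0, 0, 0, 0], [0.3, 0, 0, 0, 0], [0.3, 0, 0, 0, 0]],
])

```text
time: 10.3
eef_pos: [0.5796, -0.0343, 0.0835]
tcp_rot: [[0.0, 0.004, 1.0], [-0.0, 1.0, -0.004], [-1.0, -0.0, 0.0]]
force: [-0.1, 0.0, -0.6]
width: 0.0256
```

Emit:
arm_command([
  [[0.3, 0, 0, -30, 0], [0.3, 0, 0, -30, 0], [0.3, 0, 0, -20, 0], [0.3, 0, 0, -15, 0], [0.3, 0, 0, 0, 0]],
])

```text
time: 10.8
eef_pos: [0.4824, -0.0342, 0.0833]
tcp_rot: [[-0.002, 0.002, 1.0], [0.0, 1.0, -0.002], [-1.0, 0.0, -0.002]]
force: [-0.2, -0.1, 0.3]
width: 0.0255
```

Run:
```python
from h import *
s=sense(); print(s["eef_pos"],s["width"])
for n in ("wrist","top"):
    im=grab_frame(n); cv2.imwrite(f"pics/{n}4.png",im[:,:,::-1])
```

```text
[ 0.48242191 -0.03418355  0.08332369] 0.02554620644247761
```

View pics/wrist4.png

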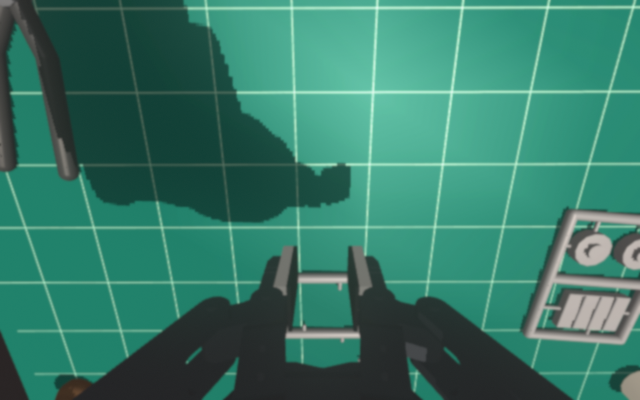

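View pics/top4.png

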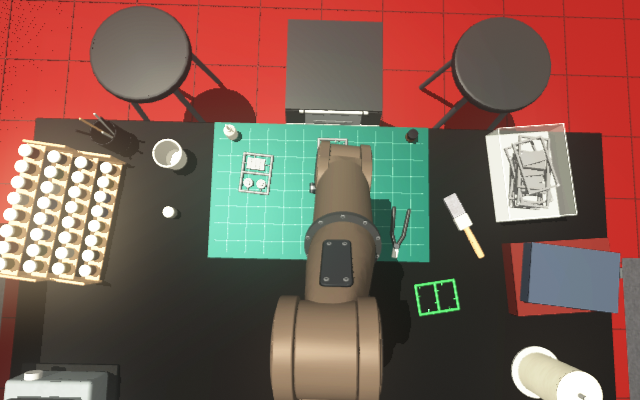

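The wrist view shows the near bar at row 278 and the mid bar at row 333, both between the fingers. I'll check the bar's x.

Run:
```python
from h import *
print(np.round(ray("wrist",[[322,278],[322,333],[300,278],[347,278]],0.008)*1000,1))
im=cv2.imread("pics/top4.png"); cv2.imwrite("pics/c4.png",cv2.resize(im[100:170,290:390],None,fx=8,fy=8,interpolation=cv2.INTER_CUBIC))
```

```text
[[544.9 -34.6   8. ]
 [600.3 -34.6   8. ]
 [544.9 -52.3   8. ]
 [544.9 -14.4   8. ]]
```

View pics/c4.png

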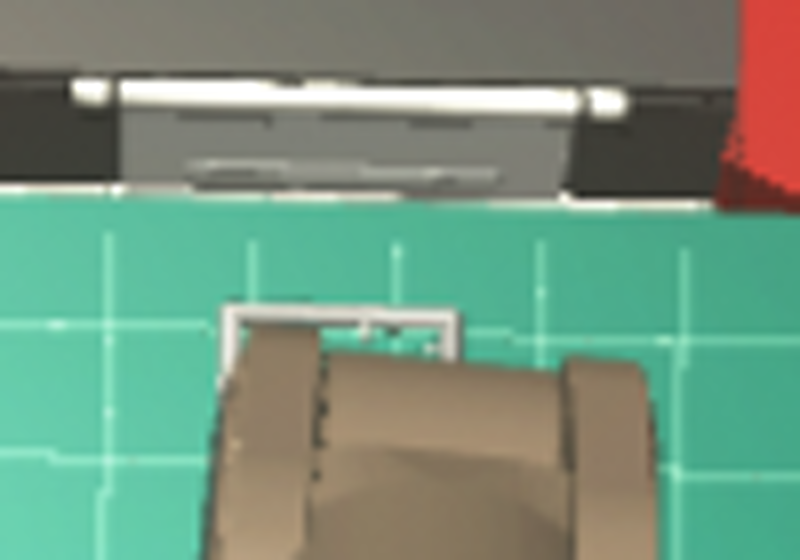

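Emit:
arm_command([
  [[0.4, 25, 0, 5, 0], [0.4, 25, 0, 5, 0], [0.4, 20, 0, 5, 0], [0.4, 7, 0, 0, 0], [0.4, 2, 0, 0, 0]],
])

```text
time: 11.4
eef_pos: [0.4997, -0.0342, 0.0036]
tcp_rot: [[-0.001, 0.0, 1.0], [-0.0, 1.0, -0.0], [-1.0, -0.0, -0.001]]
force: [-0.4, 0.6, 0.9]
width: 0.0341
```

Emit:
arm_command([
  [[0.4, 1, 0, 0, 0], [0.4, 0, 0, 0, 0], [0.4, 1, 0, 0, 0], [0.4, 0, 0, 0, 0], [0.4, 0, 0, 0, 0]],
])

```text
time: 11.9
eef_pos: [0.4997, -0.0342, 0.0027]
tcp_rot: [[0.001, 0.0, 1.0], [0.0, 1.0, -0.0], [-1.0, 0.0, 0.001]]
force: [-0.7, -0.1, -0.1]
width: 0.0341
```

Emit:
arm_command([
  [[0.4, 1.5, 0, 0, 0], [0.4, 0, 0, 0, 0], [0.4, 1, 0, 0, 0], [0.4, 0, 0, 0, 0], [0.4, 0, 0, 0, 0]],
])

```text
time: 12.4
eef_pos: [0.4998, -0.0341, 0.0012]
tcp_rot: [[0.001, 0.0, 1.0], [0.001, 1.0, -0.0], [-1.0, 0.001, 0.001]]
force: [-5.4, -0.0, 24.0]
width: 0.0342
```

Emit:
arm_command([
  [[0.4, 0.7, 0, 0, 0], [0.4, 0, 0, 0, 0], [0.4, 0.7, 0, 0, 0], [0.4, 0, 0, 0, 0], [0.4, 0, 0, 0, 0]],
])

```text
time: 12.9
eef_pos: [0.4998, -0.0342, 0.001]
tcp_rot: [[0.002, 0.0, 1.0], [0.001, 1.0, -0.0], [-1.0, 0.001, 0.002]]
force: [-11.0, -1.1, 47.1]
width: 0.0343
```

The tips meet the mat at TCP z of about 1.2 mm. My second batch of steps pressed it to 47 N, so I'll back off to about 1.5 mm clearance.

Emit:
arm_command([
  [[0.4, -4.5, 0, 0, 0], [0.4, 0, 0, 0, 0], [0.4, 0, 0, 0, 0], [0.4, 0, 0, 0, 0], [0.4, 0, 0, 0, 0]],
])

```text
time: 13.4
eef_pos: [0.4993, -0.0342, 0.0025]
tcp_rot: [[-0.001, 0.0, 1.0], [-0.0, 1.0, -0.0], [-1.0, -0.0, -0.001]]
force: [0.5, 1.0, -0.7]
width: 0.0341
```

Emit:
arm_command([
  [[0.4, 0, 0, 12, 0], [0.4, 0, 0, 12, 0], [0.4, 0, 0, 12, 0], [0.4, 0, 0, 12, 0], [0.4, 0, 0, 12, 0]],
])

```text
time: 13.9
eef_pos: [0.5607, -0.0342, 0.0029]
tcp_rot: [[0.0, -0.0, 1.0], [-0.0, 1.0, 0.0], [-1.0, -0.0, 0.0]]
force: [-0.8, -0.2, 0.2]
width: 0.0345
```

Emit:
arm_command([
  [[0.4, 0, 0, 12, 0], [0.4, 0, 0, 12, 0], [0.4, 0, 0, 12, 0], [0.4, 0, 0, 12, 0], [0.4, 0, 0, 12, 0]],
])

```text
time: 14.4
eef_pos: [0.6201, -0.0342, 0.0028]
tcp_rot: [[-0.001, -0.0, 1.0], [-0.0, 1.0, 0.0], [-1.0, -0.0, -0.001]]
force: [-2.1, -0.5, 2.6]
width: 0.0341
```

Run:
```python
from h import *
s=sense(); print(s["eef_pos"],s["width"])
for n in ("wrist","scene"):
    im=grab_frame(n); cv2.imwrite(f"pics/{n}5.png",im[:,:,::-1])
cv2.imwrite("pics/s5.png",cv2.resize(im[200:350,230:430],None,fx=4,fy=4)[:,:,::-1])
```

```text
[ 0.62009962 -0.03420166  0.00276658] 0.034059764630885045
```

View pics/wrist5.png

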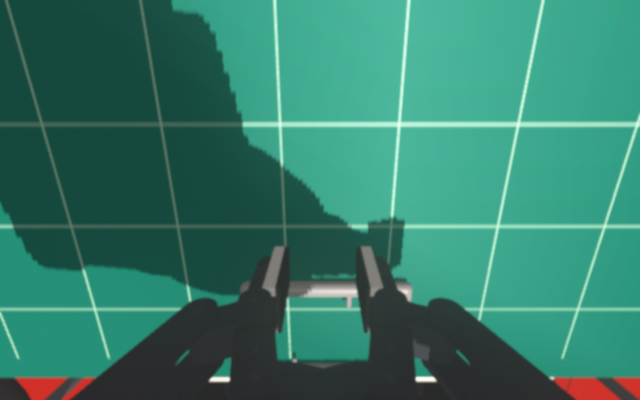

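View pics/s5.png

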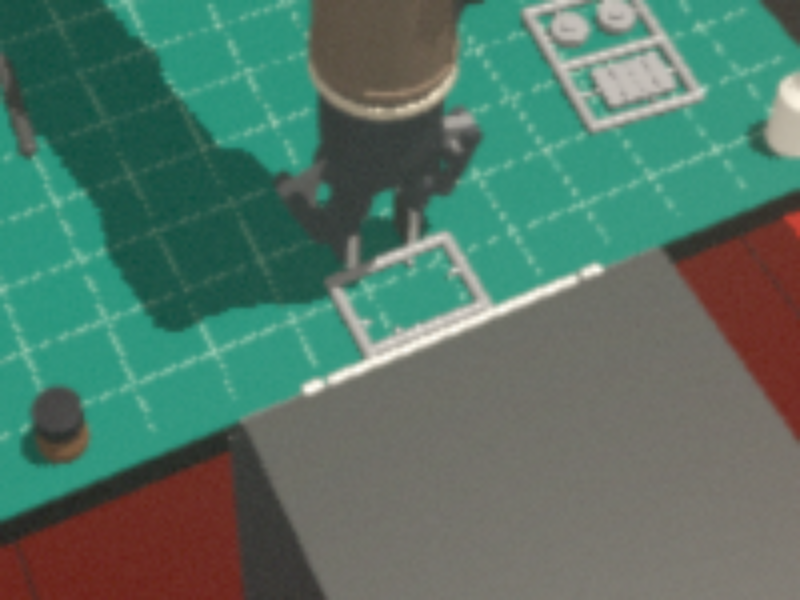

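The frame is going in square, with its near bar against both fingers at row 290 of the wrist view. Keep pushing.

Emit:
arm_command([
  [[0.4, 0, 0, 10, 0], [0.4, 0, 0, 10, 0], [0.4, 0, 0, 10, 0], [0.4, 0, 0, 10, 0], [0.4, 0, 0, 10, 0]],
])

```text
time: 15.0
eef_pos: [0.6708, -0.0342, 0.003]
tcp_rot: [[0.001, -0.0, 1.0], [0.0, 1.0, 0.0], [-1.0, 0.0, 0.001]]
force: [0.3, 0.2, 0.7]
width: 0.0343
```

Run:
```python
from h import *
s=sense(); print(s["eef_pos"],s["force"])
for n in ("wrist","scene"):
    im=grab_frame(n); cv2.imwrite(f"pics/{n}6.png",im[:,:,::-1])
a=cv2.resize(im[200:330,260:400],(560,520)); b=cv2.imread("pics/wrist6.png")
cv2.imwrite("pics/s6.png",a[:,:,::-1])
```

```text
[ 0.67076179 -0.03416898  0.00300386] [0.31187049 0.18152394 0.72005361]
```

View pics/wrist6.png

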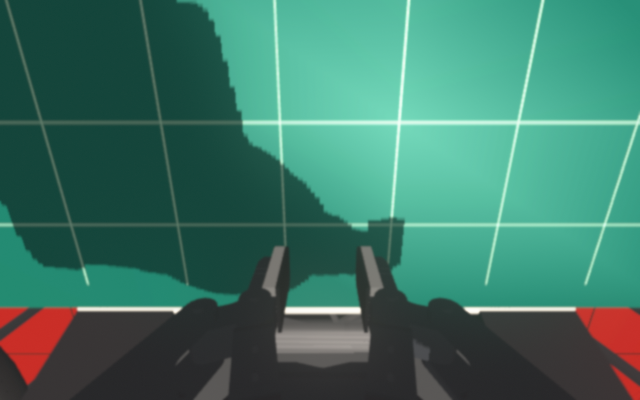

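View pics/s6.png

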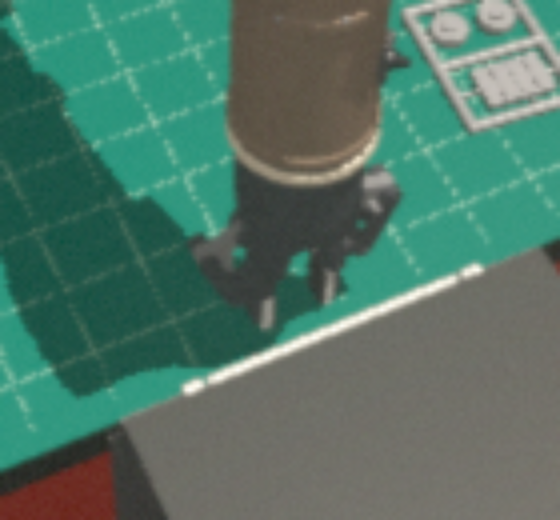

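The near bar is no longer visible at the fingers and the flap lies ahead, so the frame has probably tipped in. I'll finish the push past the sill to be sure.

Emit:
arm_command([
  [[0.4, 0, 0, 7, 0], [0.4, 0, 0, 7, 0], [0.4, 0, 0, 7, 0], [0.4, 0, 0, 6, 0], [0.4, 0, 0, 0, 0]],
])

```text
time: 15.6
eef_pos: [0.6974, -0.0342, 0.0029]
tcp_rot: [[0.001, -0.0, 1.0], [-0.0, 1.0, 0.0], [-1.0, -0.0, 0.001]]
force: [-0.4, 0.0, -0.7]
width: 0.0343
```

Run:
```python
from h import *
im=grab_frame("wrist"); cv2.imwrite(f"pics/wrist7.png",im[:,:,::-1])
```

```text
(no output)
```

View pics/wrist7.png

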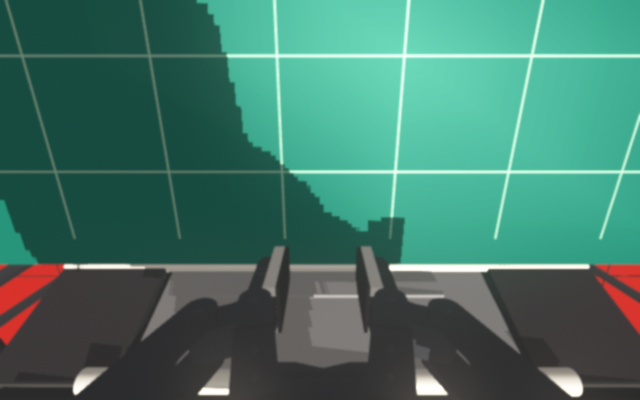

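No frame is visible and there is no resistance. I'll retreat and lift, then check.

Emit:
arm_command([
  [[0.4, 0, 0, -15, 0], [0.4, 0, 0, -25, 0], [0.4, 0, 0, -30, 0], [0.4, -20, 0, -30, 0], [0.4, -40, 0, -20, 0]],
])

```text
time: 16.15
eef_pos: [0.5717, -0.0341, 0.0608]
tcp_rot: [[-0.007, 0.0, 1.0], [-0.0, 1.0, -0.0], [-1.0, -0.0, -0.007]]
force: [1.4, 0.3, 1.2]
width: 0.0345
```

Emit:
arm_command([
  [[0.4, -40, 0, -25, 0], [0.4, -40, 0, -25, 0], [0.4, -20, 0, -25, 0], [0.4, 0, 0, -25, 0], [0.4, 0, 0, 0, 0]],
])

```text
time: 16.65
eef_pos: [0.4734, -0.0343, 0.1636]
tcp_rot: [[-0.001, 0.0, 1.0], [0.001, 1.0, -0.0], [-1.0, 0.001, -0.001]]
force: [0.4, 0.4, -0.7]
width: 0.0342
```

Run:
```python
from h import *
s=sense(); print(s["time"],s["eef_pos"],s["force"])
for n in ("wrist","top","scene"):
    im=grab_frame(n); cv2.imwrite(f"pics/{n}8.png",im[:,:,::-1])
t=cv2.imread("pics/top8.png"); cv2.imwrite("pics/c8.png",cv2.resize(t[90:210,230:430],(800,480),interpolation=cv2.INTER_CUBIC))
```

```text
16.65 [ 0.47344104 -0.03431066  0.16363209] [ 0.41586201  0.39686588 -0.65091904]
```

View pics/wrist8.png

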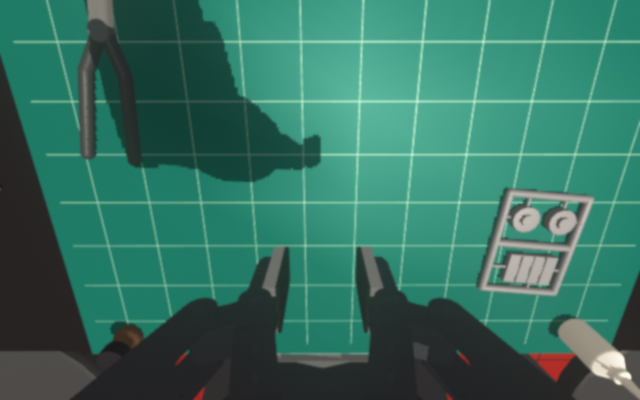

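View pics/c8.png

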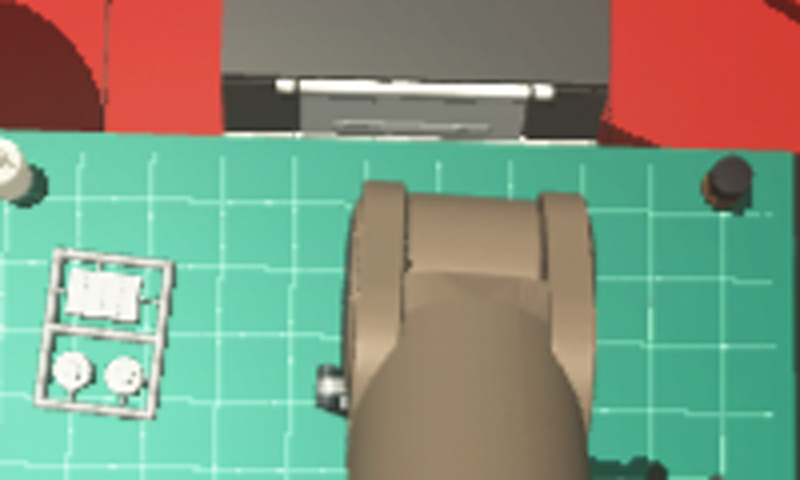

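View pics/scene8.png

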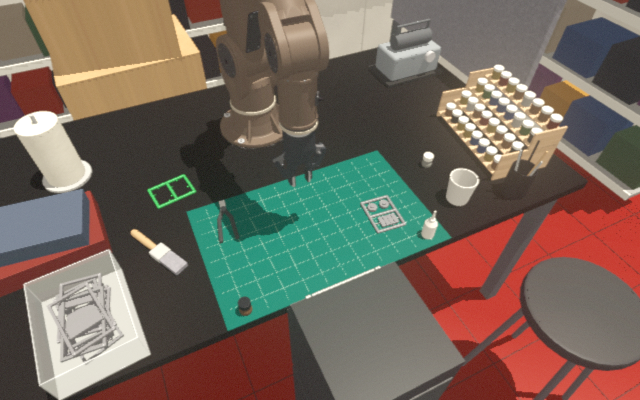

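The frame is gone from the mat and the mouth looks as it did at the start. I'll compare the pictures before handing in.

Run:
```python
from h import *
a=cv2.imread("pics/top0.png").astype(int); b=cv2.imread("pics/top8.png").astype(int); d=np.abs(a-b).max(2)
for k,(y0,y1,x0,x1) in dict(mouth=(108,124,300,366),full=(148,200,235,278),glue=(120,145,220,242),pot=(126,146,402,420),cup=(138,172,150,188),potb=(204,220,160,178),brush=(190,260,440,486)).items(): print(k,(d[y0:y1,x0:x1]>40).sum(), d[y0:y1,x0:x1].mean())
a=cv2.imread("pics/scene0.png").astype(int); b=cv2.imread("pics/scene8.png").astype(int); d=np.abs(a-b).max(2)
print("nippers scene",(d[198:242,212:242]>40).sum(),"full scene",(d[190:240,355:445]>40).sum())
print(close_job())
```

```text
mouth 0 1.2433712121212122
full 0 0.6636851520572451
glue 0 0.62
pot 0 1.1611111111111112
cup 0 0.5905572755417957
potb 0 0.5173611111111112
brush 0 0.8972049689440994
nippers scene 678 full scene 0
the job is handed in; nothing more can be done
None
```

The empty frame is in the scrap bin, the flap has shut behind it, and the job is handed in at about 17 s of the 64 s allowed. I gripped the frame by its middle bar and dragged it square in front of the mouth. Then I pushed its near bar with two fingertips to about 8 mm past the sill.

- **Frame and flap:** the frame is gone from the mat in all three views. The mouth and flap in the top view match the starting picture with no changed pixels. I could not see inside the bin, so I infer the drop from the frame being gone and from meeting no resistance at the end of the push.
- **Other items:** the full frame, glue, both pots, cup and brush show no changed pixels against the start.
- **Disagreeing check:** the nippers region in the scene view did differ (678 pixels). The arm's shadow lies across it in that picture, and nothing came near the nippers. They look in place by eye, but I did not measure their position again.
- **Heavy touch:** while finding the push height, the fingertips pressed on the mat with up to 47 N. That was the fingertips rather than the gripper's body, and it stayed under the 120 N wrist limit.

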